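Unchock the vise, slide its jaw open and take the finished block out

TASK

Lift the orange chock out of the vise and put it in the small blue tray, then slide the vise's moving jaw (the one with the red lug) fully open and leave it open, and last lift the finished aluminium block out and set it down upright in the middle of the empty grey pad on the blue mat, its length along the pad's length, either way round. Grip the block gently (under 20 N) and set it down rather than dropping it. Leave the finished blocks on the mat and the other things on the bench where they stand.

Things in the scene. Friction and masses are not known exactly. Their poses are not given: they have to be found in the camera images.
- vise: green quick vise fixed to the bench, bed 250 x 100 mm (foot 270 x 130 mm, 12 mm high), bed top 50 mm above the bench; origin at the centre of its underside; the jaw slides open along its +x. The fixed steel jaw (x from -116 to -81 mm, 100 mm wide, top 86 mm above the bench) is at the -x end; the green end stop (x from 74 to 114 mm, 90 mm wide, top 86 mm) is at the +x end
- jaw (a joint): how far the steel moving jaw has slid open, m: 0 shut on the block, 0.054 fully open; about 6 N moves it, it stays where left. Jaw 38 mm thick, 96 mm wide, top 90.5 mm above the bench; shut, it spans vise x -18.5 to 19.5 mm. Its 12 mm long, 70 mm wide lip reaches over the block's shoulder: the block cannot rise until the jaw opens. The chock behind it keeps it shut
- jaw_lug (a point): on the red lug, an upright plate on top of the moving jaw, 10 mm thick (vise x), 70 mm wide (vise y), rising 36 mm to 126 mm above the bench; this point is at the middle of its face towards the block (-x), 116 mm above the bench; it moves with the jaw, axes as the vise
- part: the finished block in the vise, standing on the bed between the jaws, its x axis and shoulder towards the moving jaw, its sides (y) free: aluminium block 60 x 44 x 40 mm (x, y, z): full height over 46 mm of its length, with a 14 mm long shoulder only 24 mm high at its +x end; a dark bore on top; origin at the centre of its 60 x 44 mm underside; 0.18 to 0.36 kg
- chock: orange plastic chock standing on the vise bed between the moving jaw and the end stop, about 2 mm play each side: foot 51 x 40 x 28 mm (x, y, z), with a 22 x 22 mm square grip rising from its middle to 65 mm above its underside; origin at the centre of its underside; 0.09 kg
- chock_mid (a point): point inside the chock, 25 mm above the centre of its underside
- tray: small open blue tray fixed to the bench, 140 x 120 mm (x, y), 32 mm high, walls and floor 4 mm; origin at the centre of its underside
- mat: blue mat fixed to the bench, 120 x 290 x 4 mm (x, y, z), with a row of three places 90 mm apart along its y axis; origin at the centre of its underside
- pad: the empty grey pad fixed on the mat in one of the three places, 76 x 60 x 3 mm (x, y, z), its top 7 mm above the bench; origin at the centre of its underside; its length x runs along the row
- done1: finished block already on the mat, to be left alone: aluminium block 60 x 44 x 40 mm (x, y, z): full height over 46 mm of its length, with a 14 mm long shoulder only 24 mm high at its +x end; a dark bore on top; origin at the centre of its 60 x 44 mm underside
- done2: another finished block on the mat, to be left alone: aluminium block 60 x 44 x 40 mm (x, y, z): full height over 46 mm of its length, with a 14 mm long shoulder only 24 mm high at its +x end; a dark bore on top; origin at the centre of its 60 x 44 mm underside
- gauge: dial gauge on a stand, bystander: blue foot 50 x 60 x 55 mm, steel column to 250 mm high, 14 mm thick, with an arm along +x to a dial 48 mm across, 71 mm from the column axis; origin at the centre of the foot's underside
- flanges: stack of two steel flanges, bystander, 110 mm across, 90 mm high; origin at the centre of its underside
- oil: white oil bottle with red cap, bystander, 60 mm across, 170 mm high; origin at the centre of its underside
- ring: steel ring lying flat, bystander, 76 mm across, 22 mm high; origin at the centre of its underside
- deburrer: screwdriver-shaped deburring tool lying on the bench, bystander, about 200 mm long
Things that resemble listed ones, but are neither listed nor needed, are in the scene too. Of the things shaped like the chock, the orange one is meant. Of the things shaped like the tray, the blue one is meant.

How it is judged (in metres and radians):
On the way, in this order (a step that is already met when the one before it is completed fails the run):
1. the chock is out of the vise and in the tray (x of chock_mid in the frame of tray between -0.066 and 0.066 m and y of chock_mid in the frame of tray between -0.056 and 0.056 m and height (world z) of chock_mid below 0.05 m), for 0.2 s.
2. the jaw is slid fully open (to within 6 mm of its stop), the block still in the vise (value of joint jaw above 0.048 m and z of part in the frame of vise below 0.065 m and horizontal distance between part and vise below 0.09 m), for 0.2 s.
3. the block is lifted clear of the vise, 40 mm or more above its bed (height (world z) of part above 0.09 m), for 0.1 s.
At the end, for the whole second after the job is handed in: The chock lies in the tray, the jaw is fully open (0.048 m or more), and the block stands upright and at rest on the grey pad: centre within 12 mm of the pad's, length within 0.2 rad of the pad's (either way round), tilt under 0.08 rad (all of step 1 and value of joint jaw above 0.048 m and horizontal distance between part and pad below 0.012 m and z of part in the frame of pad between -0.002 and 0.008 m and angle between part's own z axis and vertical below 0.08 rad and angle between the x axis of part and the x axis of pad, either way round below 0.2 rad and linear speed of each of part, chock below 0.02 m/s); the robot touches nothing.
It fails at once if the block gripped or pressed with more than 20 N a finger (40 N in all) (contact force between the fingers and part above 40 N).
It fails at once if the block dropped or slammed down (faster than 0.45 m/s within 20 mm of the pad) (height (world z) of part below 0.027 m and linear speed of part above 0.45 m/s).
It fails at once if a finished block on the mat shifted by more than 10 mm (distance of any of done1, done2 from where it was at the start of the episode above 0.01 m).
It fails at once if a bystander on the bench shifted by more than 20 mm (distance of any of gauge, flanges, oil, ring, deburrer from where it was at the start of the episode above 0.02 m).
It also fails if it takes over 70 s, if anything falls off the work surface, if the arm or the gripper's body presses on something with over 40 N, if the wrist force passes 120 N, or if a joint passes its speed limit or range.

ROBOT

A 6-joint arm with a two-finger parallel gripper is mounted at the origin on the work surface. World frame = base frame: x ahead of the robot, y to its left, z up, the work surface at z = 0. Lengths are in mm, angles in rad, forces in N, time in s.
With the tool pointing down it reaches from about 400 to 925 mm from the base axis. Payload 12.5 kg.
Tool frame: the origin (TCP) lies on the centre line of the jaws, within the pads' length; the fingertips stand 25 mm ahead of it and the grasp point (between the pads) lies 6 mm ahead of it; z points along the fingers, y is the line along which they close (so a half turn about z gives the same grasp; the last joint's range is limited). The gripper opens to 95 mm and grips with 3 to 60 N. Pads are 20 mm wide; open, the fingers measure 119 mm over their backs; the gripper's body (75 mm by 180 mm) begins 59 mm behind the grasp point.
Start: joints at [1.15, 0.491, 1.559, -0, 1.092, -0.106], TCP at [193.499, 594.308, 239.661] pointing down, gripper open.
Joint ranges: [-3.1, 3.1], [-0.84, 2.19], [0.05, 2.79], [-1.13, 4.28], [0.06, 2.93], [-2.69, 2.69]. Speed limits (rad/s): [2.22, 2.22, 2.79, 3.14, 3.14, 3.14].

INTERFACE

Orientations are given as a unit quaternion [w, x, y, z].
In Python, from rig import get_obs, read_camera, sign_off gives the robot as it stands. The module is installed in compiled form; this text tells all that it offers.
- The arm moves only by the shell command python3 -m inch 'ROWS' [OPENING] [FORCE]. ROWS is JSON, a list of rows, each an object of numbers: "x", "y", "z": the shift along the tool's x, y, z in mm; "ax", "ay", "az": the turn, a rotation vector about the tool's x, y, z in rad. A call has 1 to 20 rows; each row is the pose to reach, as a shift and turn from the pose commanded when the call began, along the tool's axes at that moment; what a row does not reach only later rows make up. A row lasts 1/12 s, in which the tool goes at most 41.7 mm and 7.16 degrees, less where a joint would pass 70% of its speed; a pose out of reach is approached as far as the arm can. A call with a gripper value outside its range is refused whole. OPENING is the opening, from 0 (shut) to 1 (fully open), set as the call begins (- or left out, the last holds). The fingers move at their own pace and stop on an object; FORCE is the grip in N (left out, the last holds). Time passes only in rows, so rows that repeat a pose let the fingers close. It gives the time, the measured TCP pose, the force, the opening and the grip force at its end, in the units of the state.
- get_obs(): the state, without advancing time (a new reading comes with each control period).
- read_camera(name): name is "scene" or "top"; returns a dict with "frame" (384x512x3 uint8, red, green, blue), "range_z" (384x512 float32, mm along the optical axis (not along the pixel's ray), 0 where there is no reading), "mtx" (3x3 intrinsics, pixels), "xyz" and "orientation" of the camera in the world. Camera axes: x right, y up, looking along -z (the intrinsics and any distortion apply to the point x, -y, -z); pixel columns grow to the right and rows downward; lengths in mm; the calibration is good to about 2 mm. A picture is of the moment at which its call begins.
- sign_off(): hands the job in; it is judged then, once.
The state is a dict: "t": time; "joints": joint angles; "qvel": joint speeds; "joint_efforts": joint torques, N m; "position": TCP position; "eef_rot": TCP orientation; "contact_force": force on the tool from outside, world axes, zero at the start; "moment": the same for the moment, N m; "gripper_width": opening from 0.0 (shut) to 1.0 (fully open); "finger_force": force on a finger pad.
Only numpy, scipy, OpenCV 4.12 (cv2) and the standard library are available. Lean on these libraries where they do the work, as an engineer would, in place of code of your own. Each camera call takes 0.05 s, during which the arm holds its last target. There are 200 camera calls.

## Working session

There is one attempt and no reset: what is moved stays moved. The work goes in short steps, Python scripts to look and compute and a shell command to move; the robot and the scene stay as the last step left them, time stands still between calls to the robot, and variables do not carry over. Pictures are saved under pics/ and viewed, at most 10 in all, crops included, and the job is handed in when it is done.

```bash
mkdir -p pics; python3 - <<'E'
from rig import *
import cv2,numpy as np
print(get_obs())
for n in("scene","top"):
    c=read_camera(n); cv2.imwrite(f"pics/{n}0.png",c["frame"][:,:,::-1]); np.savez(f"{n}0.npz",**c)
    print(n,c["mtx"].tolist(),c["xyz"],c["orientation"],[k for k in c], (c["range_z"]>0).mean())
E
```

```text
{'t': 0.0, 'joints': array([ 1.15036564e+00,  4.91564308e-01,  1.55948111e+00,  6.38427706e-06,
        1.09171117e+00, -1.05587356e-01]), 'qvel': array([-4.23324467e-04,  2.90899336e-03, -1.21699653e-05, -6.11186197e-04,
        8.82311852e-05,  1.20825434e-03]), 'joint_efforts': array([ 5.24803236e-04, -6.12646580e+01, -2.58162940e+01,  6.92342059e-02,
        4.83626628e-02, -9.22169784e-05]), 'position': array([193.41584097, 594.07349895, 239.04788713]), 'eef_rot': array([-1.54037544e-04,  1.56773707e-01,  9.87634379e-01, -5.61214418e-04]), 'contact_force': array([ 0.07580624, -0.32870693, -0.32046844]), 'moment': array([-0.06244693, -0.03636465,  0.05469348]), 'finger_force': 0.0, 'gripper_width': 1.001225543903326}
scene [[492.9982097712395, 0.0, 260.73794885255677], [0.0, 492.9982097712395, 200.34056353984235], [0.0, 0.0, 1.0]] [1423.61959417  -47.62337092 1169.1483701 ] [0.69311043 0.27467228 0.23521183 0.62356112] ['frame', 'range_z', 'mtx', 'xyz', 'orientation'] 0.9949900309244791
top [[360.06927284307807, 0.0, 249.57172122366438], [0.0, 360.06927284307807, 191.60742528588762], [0.0, 0.0, 1.0]] [ 326.48230427   73.04259248 1164.99427957] [ 0.70840093  0.05291634 -0.04406374 -0.70244314] ['frame', 'range_z', 'mtx', 'xyz', 'orientation'] 0.996002197265625
```

View pics/top0.png

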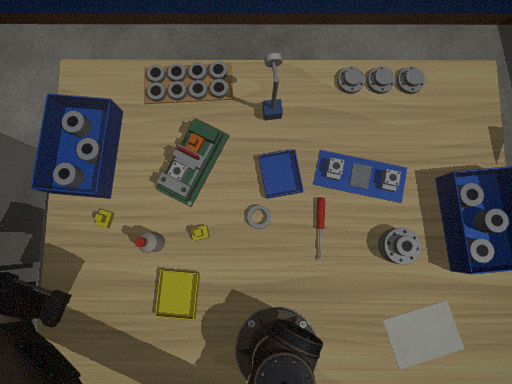

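View pics/scene0.png

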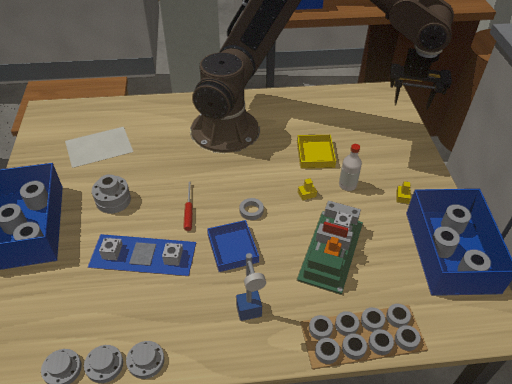

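The top view shows:
- **Vise:** at (192,162), with the orange chock at (195,142), the red lug at (187,152) and the block at (178,170).
- **Blue tray:** at (281,174).
- **Mat:** at (360,176), with the grey pad in the middle at (362,176).
- **Gauge:** foot at (272,108), dial at (274,60).

Candidates for the chock are the orange one at (195,142) and the yellow ones at (104,218) and (200,233); I choose the orange one. For the tray they are the small blue one at (281,174), the yellow one at (178,294), and the big blue bins at (78,146) and (480,220); I choose the small blue one.

```bash
cat > h.py <<'E'
import numpy as np,cv2
from scipy.spatial.transform import Rotation as R
def rot(q): return R.from_quat(np.r_[q[1:],q[0]]).as_matrix()
def cloud(c):
    K=c["mtx"];v,u=np.mgrid[:384,:512];d=c["range_z"]
    p=np.stack([(u-K[0,2])/K[0,0]*d,-(v-K[1,2])/K[1,1]*d,-d],-1)
    return p@rot(c["orientation"]).T+c["xyz"]
def hsv(c): return cv2.cvtColor(c["frame"],cv2.COLOR_RGB2HSV)
def plane(c,u,v,z):
    K=c["mtx"]; r=rot(c["orientation"])@[(u-K[0,2])/K[0,0],-(v-K[1,2])/K[1,1],-1]
    return c["xyz"]+r*(z-c["xyz"][2])/r[2]
def rect(P):
    (cx,cy),(w,h),a=cv2.minAreaRect(P[:,:2].astype(np.float32)); return np.round([cx,cy,w,h,a],1)
def box(P,x0,x1,y0,y1): return (P[...,0]>x0)&(P[...,0]<x1)&(P[...,1]>y0)&(P[...,1]<y1)
E
python3 - <<'E'
from h import *
for n in("top","scene"):
    c=dict(np.load(n+"0.npz"));P=cloud(c);H=hsv(c);h,s,v=H[...,0],H[...,1],H[...,2];Z=P[...,2]
    def roi(u0,u1,v0,v1):
        m=np.zeros((384,512),bool);m[v0:v1,u0:u1]=1;return m
    rv,rt,rm=(roi(150,235,115,210),roi(255,307,145,200),roi(310,412,145,206)) if n=="top" else (roi(295,370,195,290),roi(203,262,215,275),roi(85,200,230,278))
    def rep(name,m):
        Q=P[m]; 
        if len(Q)>5: print(n,name,len(Q),rect(Q),"med",np.round(np.median(Q,0),1),"zmax",np.round(np.percentile(Q[:,2],97),1))
    org=rv&(h>=6)&(h<=18)&(s>170)&(v>90); rep("orange",org); rep("orange top",org&(Z>105)&(Z<125))
    red=rv&((h<6)|(h>174))&(s>130); rep("red",red); rep("redtop",red&(Z>119))
    g=rv&(h>50)&(h<95)&(s>60); rep("green",g); rep("green stop top",g&(Z>80)&(Z<92)); rep("green bed",g&(Z>45)&(Z<55)); rep("foot",g&(Z>8)&(Z<20))
    rep("vise >75..95 nongreen",rv&~g&~org&~red&(Z>80)&(Z<96))
    b=(h>100)&(h<130)&(s>120); rep("tray",rt&b&(Z>-5)&(Z<40)); rep("tray rim",rt&b&(Z>26)&(Z<40))
    rep("mat",rm&b&(Z<12)); rep("blocks top",rm&(Z>38)&(Z<52)); gr=rm&(s<80)&(Z<14)&(Z>2)&(v>60); rep("pad",gr)
    for nm,m in(("tops",rm&(Z>36)),):
        k,l=cv2.connectedComponents(m.astype(np.uint8))
        for i in range(1,k): rep("blk%d"%i,l==i)
    rep("gaugehigh",roi(255,290,40,125)&(Z>180) if n=="top" else roi(235,275,255,320)&(Z>180))
c=dict(np.load("top0.npz"))
a=cv2.resize(c["frame"][110:215,145:240,::-1],None,fx=4,fy=4,interpolation=3)
b=cv2.resize(c["frame"][140:215,255:345,::-1],None,fx=4,fy=4,interpolation=3)
b=cv2.copyMakeBorder(b,0,a.shape[0]-b.shape[0],0,0,0);cv2.imwrite("pics/crop.png",np.hstack([a,b]))
E
```

```text
top orange 172 [617.7 256.7  56.   67.7  60.8] med [626.1 256.8  79.9] zmax 118.4
top orange top 45 [629.5 260.3  18.2  20.3  59.4] med [629.7 261.5 115.7] zmax 119.8
top red 61 [588.5 272.7  67.    8.   63.3] med [589.4 273.3 126.9] zmax 130.5
top redtop 59 [588.8 273.2  65.8   7.9  63.3] med [589.4 273.3 126.9] zmax 130.5
top green 1249 [530.3 172.1 364.8 268.9  62.3] med [609.  240.4  50.1] zmax 89.3
top green stop top 345 [668.9 232.7  88.9  39.7  64.4] med [667.8 232.9  86.5] zmax 90.2
top green bed 407 [584.1 276.2  99.7 248.3  63.6] med [548.1 263.1  50.7] zmax 54.4
top foot 442 [584.4 275.7 128.5 267.4  63.7] med [542.  236.7  13.1] zmax 17.3
top vise >75..95 nongreen 1009 [584.6 277.1 101.1 230.6  63.9] med [539.9 301.3  89.5] zmax 94.2
top tray 1467 [544.5 -10.  139.1 117.8  10.6] med [545.5 -10.5   5.6] zmax 33.8
top tray rim 168 [544.5 -10.  139.1 117.8  10.6] med [530.9  -2.5  32.6] zmax 36.7
top mat 1900 [ 542.1 -270.9  288.8  119.    78.5] med [ 534.2 -269.     5.1] zmax 9.4
top blocks top 425 [ 549.1 -272.2  224.6   47.3   78.4] med [ 548.5 -337.5   45. ] zmax 48.8
to
[... 1149 characters left out ...]
ray 1521 [545.5 -11.5 148.  125.7   9.7] med [541.7 -14.7   4.6] zmax 32.6
scene tray rim 197 [547.7 -13.8 143.7 120.6  10.8] med [557.2 -21.   30.6] zmax 36.3
scene mat 1944 [ 543.9 -274.2  289.1  124.2   78.1] med [ 558.9 -266.2    3.4] zmax 8.0
scene blocks top 446 [ 552.1 -276.5  226.5   49.3   77.9] med [ 552.8 -212.3   43.2] zmax 47.3
scene pad 590 [ 543.6 -273.8  292.9  125.8   78.5] med [ 549.7 -274.6    6.3] zmax 12.5
scene blk4 232 [ 967.9 -224.7  976.1   58.7   17.8] med [ 536.3 -363.2   43.2] zmax 47.7
scene blk7 237 [ 984.8 -132.9  892.4   54.4    7.5] med [ 571.2 -187.5   43. ] zmax 47.7
scene gaugehigh 468 [1089.5  -19.7   46.9  668.9   81.2] med [824.4  16.8 241.9] zmax 260.8
```

View pics/crop.png

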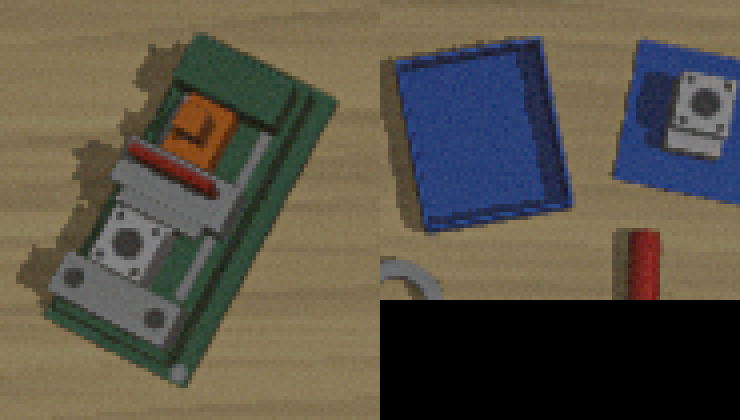

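The crop confirms the choice: the orange chock sits between the red-lugged jaw and the green end stop, and the blue tray is clear. Next I work out the moves.

```bash
cat >> h.py <<'E'
def delta(x,y,z,yaw):  # yaw: direction of the closing line (tool y), deg, mod 180
    from rig import get_obs
    o=get_obs();M=rot(o["eef_rot"]);d=M.T@(np.array([x,y,z])-o["position"])
    ty=np.degrees(np.arctan2(M[1,1],M[0,1]));a=(yaw-ty+90)%180-90
    Y=np.radians(ty+a);c,s=np.cos(Y),np.sin(Y);G=np.array([[-s,c,0],[c,s,0],[0,0,-1]]).T
    G=np.stack([np.cross([c,s,0],[0,0,-1]),[c,s,0],[0,0,-1]],1)
    w=R.from_matrix(M.T@G).as_rotvec()
    print("d",np.round(d,1),"w",np.round(w,4),"pos",np.round(o["position"],1),"F",np.round(o["contact_force"],1),"j6",round(o["joints"][5],2),"t",round(o["t"],2),"grip",round(o["gripper_width"],3),round(o["finger_force"],1))
E
python3 -c "
from h import *
delta(630.6,258.8,200,63.6)
c=dict(np.load('top0.npz'));H=hsv(c);P=cloud(c)
for n,r in(('top',(345,380,160,192)),('scene',(125,163,238,270))):
    c=dict(np.load(n+'0.npz'));H=hsv(c);P=cloud(c);m=np.zeros((384,512),np.uint8);m[r[2]:r[3],r[0]:r[1]]=1
    m=m&(H[...,1]<90)&(P[...,2]<20);m=cv2.morphologyEx(m,cv2.MORPH_OPEN,np.ones((3,3)))
    k,l,st,_=cv2.connectedComponentsWithStats(m);i=1+st[1:,4].argmax()
    q=np.argwhere(l==i)[:,::-1];Q=np.array([plane(c,u,v,7) for u,v in q]);print(n,len(q),rect(Q),Q.mean(0))
"
```

```text
d [-519.5 -183.4   39.3] w [-0.001 -0.     0.146] pos [193.4 594.1 239.1] F [-0.5  0.3  0.2] j6 -0.11 t 0.1 grip 1.003 0.0
top 429 [ 542.4 -271.2   60.3   76.9   78.3] [ 542.06476553 -270.88405321    7.        ]
scene 456 [ 544.7 -273.8   61.2   77.6   78.8] [ 545.58549699 -273.62910682    7.        ]
```

```bash
python3 -c "
from h import *
a=np.load('top0.npz')['frame'][140:210,305:415,::-1];b=np.load('scene0.npz')['frame'][225:285,85:200,::-1]
a=cv2.resize(a,(600,382),interpolation=3)[:, :390];b=cv2.resize(b,(660,344),interpolation=3)[:,120:520];b=cv2.copyMakeBorder(b,0,38,0,0,0)
cv2.imwrite('pics/pad.png',np.hstack([a,b]))"
python3 -m inch '[{"x":-39,"y":-14,"az":0.03},{"x":-78,"y":-28,"az":0.06},{"x":-117,"y":-42,"az":0.09},{"x":-156,"y":-56,"az":0.12},{"x":-195,"y":-70,"az":0.146},{"x":-234,"y":-84,"az":0.146},{"x":-273,"y":-98,"az":0.146},{"x":-312,"y":-112,"az":0.146},{"x":-351,"y":-126,"az":0.146},{"x":-390,"y":-140,"az":0.146},{"x":-429,"y":-154,"az":0.146},{"x":-468,"y":-168,"az":0.146},{"x":-507,"y":-179,"z":15,"az":0.146},{"x":-519.5,"y":-183.4,"z":39,"az":0.146},{"x":-519.5,"y":-183.4,"z":39,"az":0.146},{"x":-519.5,"y":-183.4,"z":39,"az":0.146}]' 0.6 15
python3 -c "
from h import *
delta(630.6,258.8,108,63.6)"
```

```text
d [-519.5 -183.3  131.3] w [-0.001 -0.     0.146] pos [193.4 594.1 239.1] F [-0.5  0.3  0.2] j6 -0.11 t 0.1 grip 1.003 0.0invalid input
```

View pics/pad.png

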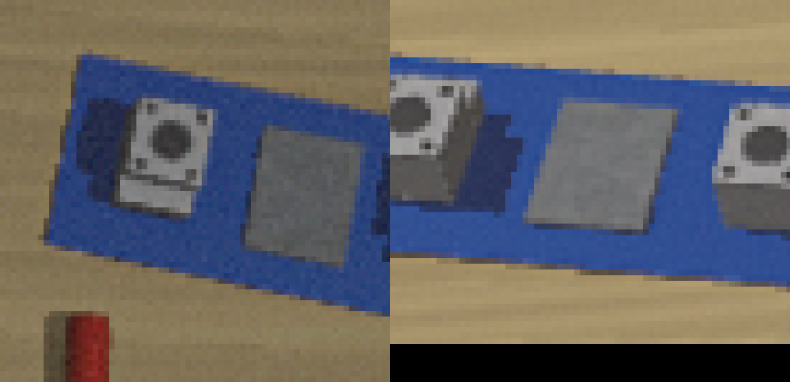

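The pad crop shows the empty pad with its longer side across the mat, like the done blocks, so the block's length must point along about -12°. The move was refused as "invalid input", so I try a single row with all six keys.

```bash
python3 -m inch '[{"x":-39,"y":-14,"z":0,"ax":0,"ay":0,"az":0.03}]' 0.6 15
```

```text
t: 0.18
position: [222.9, 571.2, 239.1]
eef_rot: [-0.001, 0.169, 0.986, 0.0]
contact_force: [1.9, -0.1, 0.7]
gripper_width: 0.972
finger_force: 0.0
```

```bash
python3 -m inch '[{"x":-39,"y":-12.5,"z":0,"ax":0,"ay":0,"az":0.03},{"x":-78,"y":-25,"z":0,"ax":0,"ay":0,"az":0.06},{"x":-117,"y":-37.5,"z":0,"ax":0,"ay":0,"az":0.09},{"x":-156,"y":-50,"z":0,"ax":0,"ay":0,"az":0.116},{"x":-195,"y":-62,"z":0,"ax":0,"ay":0,"az":0.116},{"x":-234,"y":-75,"z":0,"ax":0,"ay":0,"az":0.116},{"x":-273,"y":-87,"z":0,"ax":0,"ay":0,"az":0.116},{"x":-312,"y":-100,"z":0,"ax":0,"ay":0,"az":0.116},{"x":-351,"y":-112,"z":0,"ax":0,"ay":0,"az":0.116},{"x":-390,"y":-125,"z":0,"ax":0,"ay":0,"az":0.116},{"x":-429,"y":-137,"z":0,"ax":0,"ay":0,"az":0.116},{"x":-468,"y":-149,"z":10,"ax":0,"ay":0,"az":0.116},{"x":-485,"y":-155,"z":39,"ax":0,"ay":0,"az":0.116},{"x":-485,"y":-155,"z":39,"ax":0,"ay":0,"az":0.116},{"x":-485,"y":-155,"z":39,"ax":0,"ay":0,"az":0.116}]'
python3 -c "
from h import *
delta(630.6,258.8,108,63.6)"
```

```text
t: 1.43
position: [630.2, 258.0, 198.6]
eef_rot: [-0.002, 0.229, 0.973, -0.001]
contact_force: [-0.7, 0.3, 0.9]
gripper_width: 0.602
finger_force: 0.0
d [-0.3  1.1 90.6] w [-0.0024 -0.0029 -0.0019] pos [630.2 258.  198.6] F [-0.7  0.3  0.9] j6 -0.82 t 1.43 grip 0.602 0.0
```

```bash
python3 -m inch '[{"x":0,"y":1,"z":30,"ax":0,"ay":0,"az":0},{"x":0,"y":1,"z":60,"ax":0,"ay":0,"az":0},{"x":0,"y":1,"z":80,"ax":0,"ay":0,"az":0},{"x":0,"y":1,"z":90.5,"ax":0,"ay":0,"az":0},{"x":0,"y":1,"z":90.5,"ax":0,"ay":0,"az":0}]'
python3 -m inch '[{"x":0,"y":0,"z":0,"ax":0,"ay":0,"az":0},{"x":0,"y":0,"z":0,"ax":0,"ay":0,"az":0},{"x":0,"y":0,"z":0,"ax":0,"ay":0,"az":0},{"x":0,"y":0,"z":0,"ax":0,"ay":0,"az":0},{"x":0,"y":0,"z":0,"ax":0,"ay":0,"az":0},{"x":0,"y":0,"z":0,"ax":0,"ay":0,"az":0},{"x":0,"y":0,"z":0,"ax":0,"ay":0,"az":0},{"x":0,"y":0,"z":0,"ax":0,"ay":0,"az":0}]' 0.1 15
```

```text
t: 1.85
position: [629.6, 260.8, 109.0]
eef_rot: [-0.001, 0.228, 0.974, -0.001]
contact_force: [-0.1, -0.2, -0.6]
gripper_width: 0.6
finger_force: 0.0
t: 2.52
position: [630.9, 260.0, 110.6]
eef_rot: [0.0, 0.228, 0.974, 0.0]
contact_force: [-1.1, -0.0, 5.5]
gripper_width: 0.231
finger_force: 15.0
```

```bash
python3 -m inch '[{"x":0,"y":0,"z":-25,"ax":0,"ay":0,"az":0},{"x":0,"y":0,"z":-55,"ax":0,"ay":0,"az":0},{"x":0,"y":0,"z":-85,"ax":0,"ay":0,"az":0},{"x":0,"y":0,"z":-90,"ax":0,"ay":0,"az":0},{"x":0,"y":0,"z":-90,"ax":0,"ay":0,"az":0}]'
python3 -c "
from h import *
delta(545,-11,66,63.6)"
```

```text
t: 2.93
position: [631.4, 260.2, 202.3]
eef_rot: [0.002, 0.228, 0.974, 0.001]
contact_force: [0.0, 0.1, -1.3]
gripper_width: 0.232
finger_force: 15.0
d [ -42.9 -281.6  135.6] w [ 0.0026  0.0027 -0.0001] pos [631.4 260.2 202.3] F [ 0.   0.1 -1.3] j6 -0.82 t 2.93 grip 0.232 15.0
```

```bash
python3 -m inch '[{"x":-5,"y":-30,"z":0,"ax":0,"ay":0,"az":0},{"x":-11,"y":-68,"z":0,"ax":0,"ay":0,"az":0},{"x":-17,"y":-106,"z":0,"ax":0,"ay":0,"az":0},{"x":-22,"y":-144,"z":0,"ax":0,"ay":0,"az":0},{"x":-28,"y":-182,"z":0,"ax":0,"ay":0,"az":0},{"x":-34,"y":-220,"z":0,"ax":0,"ay":0,"az":0},{"x":-39,"y":-258,"z":5,"ax":0,"ay":0,"az":0},{"x":-43,"y":-281,"z":30,"ax":0,"ay":0,"az":0},{"x":-43,"y":-281,"z":65,"ax":0,"ay":0,"az":0},{"x":-43,"y":-281,"z":100,"ax":0,"ay":0,"az":0},{"x":-43,"y":-281,"z":123,"ax":0,"ay":0,"az":0},{"x":-43,"y":-281,"z":135,"ax":0,"ay":0,"az":0},{"x":-43,"y":-281,"z":135,"ax":0,"ay":0,"az":0},{"x":-43,"y":-281,"z":135,"ax":0,"ay":0,"az":0}]'
```

```text
t: 4.1
position: [543.3, -10.7, 63.4]
eef_rot: [-0.002, 0.228, 0.974, -0.0]
contact_force: [1.3, 0.7, -0.7]
gripper_width: 0.233
finger_force: 15.0
```

```bash
python3 -m inch '[{"x":0,"y":0,"z":0,"ax":0,"ay":0,"az":0},{"x":0,"y":0,"z":0,"ax":0,"ay":0,"az":0}]'
python3 -m inch '[{"x":0,"y":0,"z":0,"ax":0,"ay":0,"az":0},{"x":0,"y":0,"z":0,"ax":0,"ay":0,"az":0},{"x":0,"y":0,"z":0,"ax":0,"ay":0,"az":0},{"x":0,"y":0,"z":0,"ax":0,"ay":0,"az":0},{"x":0,"y":0,"z":-20,"ax":0,"ay":0,"az":0},{"x":0,"y":0,"z":-60,"ax":0,"ay":0,"az":0},{"x":0,"y":0,"z":-100,"ax":0,"ay":0,"az":0},{"x":0,"y":0,"z":-135,"ax":0,"ay":0,"az":0},{"x":0,"y":0,"z":-135,"ax":0,"ay":0,"az":0}]' 0.5
```

```text
t: 4.27
position: [544.2, -10.7, 65.2]
eef_rot: [0.0, 0.228, 0.974, 0.0]
contact_force: [-0.1, 0.3, -0.8]
gripper_width: 0.227
finger_force: 15.0
t: 5.02
position: [546.4, -11.0, 206.5]
eef_rot: [0.005, 0.228, 0.974, 0.0]
contact_force: [0.7, 0.2, -0.4]
gripper_width: 0.499
finger_force: 0.0
```

```bash
python3 - <<'E'
from h import *
from rig import *
delta(566.1,284.2,206,63.6)
for n in("top","scene"):
    c=read_camera(n);np.savez(n+"1.npz",**c);P=cloud(c);H=hsv(c);h,s,v=[H[...,i] for i in range(3)]
    o=(h>=6)&(h<=18)&(s>170)&(v>90)&box(P,480,610,-75,55)
    if o.sum()>5:print(n,"orange in tray",o.sum(),np.median(P[o],0),P[o][:,2].max())
    r=((h<6)|(h>174))&(s>130)&box(P,550,640,220,320)&(P[...,2]>115);print(n,"lug",r.sum(),rect(P[r]) if r.sum()>5 else 0)
    # block top z=90 in the vise
    th=np.radians(-26.4);d=P-[585.8,274.4,0];X=d[...,0]*np.cos(th)+d[...,1]*np.sin(th);Y=-d[...,0]*np.sin(th)+d[...,1]*np.cos(th)
    b=(X>-79)&(X<-34)&(abs(Y)<50)&(P[...,2]>83)&(P[...,2]<97)
    print(n,"block y range",np.percentile(Y[b],[2,50,98]),"z",np.median(P[b][:,2]))
E
```

```text
d [113.6 273.2   0.3] w [0.0032 0.0093 0.0002] pos [546.4 -11.  206.5] F [ 0.7  0.2 -0.4] j6 -1.25 t 5.02 grip 0.499 0.0
top lug 34 [589.3 273.6  63.9   7.1  63.5]
top block y range [-10.57389223  10.60230547  32.46883762] z 91.02792205689093
scene orange in tray 269 [553.88562289 -12.56108813  32.52212837] 72.84503966793068
scene lug 62 [593.9 269.8  66.   12.4  64.5]
scene block y range [-13.50485727   7.94142074  29.95361784] z 89.56562802955159
```

The chock is in the tray, standing, top at about 69 mm. The block sits about 10 mm to the vise's +y. Next is the lug.

```bash
python3 -m inch '[{"x":12,"y":30,"z":0,"ax":0,"ay":0.0,"az":0},{"x":28,"y":68,"z":0,"ax":0,"ay":0,"az":0},{"x":44,"y":106,"z":0,"ax":0,"ay":0,"az":0},{"x":60,"y":144,"z":0,"ax":0,"ay":0,"az":0},{"x":76,"y":182,"z":0,"ax":0,"ay":0,"az":0},{"x":92,"y":220,"z":0,"ax":0,"ay":0,"az":0},{"x":108,"y":256,"z":0,"ax":0,"ay":0,"az":0},{"x":113.5,"y":273,"z":0,"ax":0,"ay":0,"az":0},{"x":113.5,"y":273,"z":0,"ax":0,"ay":0,"az":0},{"x":113.5,"y":273,"z":0,"ax":0,"ay":0,"az":0}]' 0
python3 -c "
from h import *
delta(566.1,284.2,122,63.6)"
```

```text
t: 5.95
position: [563.3, 284.7, 198.1]
eef_rot: [-0.001, 0.227, 0.974, -0.001]
contact_force: [0.4, -0.4, -0.7]
gripper_width: 0.006
finger_force: 0.0
d [-2.9  0.9 76.1] w [-0.0022 -0.0019  0.0019] pos [563.3 284.7 198.1] F [ 0.4 -0.4 -0.7] j6 -0.75 t 5.95 grip 0.006 0.0
```

```bash
python3 -m inch '[{"x":0,"y":0,"z":30,"ax":0,"ay":0,"az":0},{"x":0,"y":0,"z":55,"ax":0,"ay":0,"az":0},{"x":0,"y":0,"z":70,"ax":0,"ay":0,"az":0},{"x":0,"y":0,"z":75,"ax":0,"ay":0,"az":0},{"x":0,"y":0,"z":75,"ax":0,"ay":0,"az":0},{"x":0,"y":0,"z":75,"ax":0,"ay":0,"az":0}]'
python3 -c "
from h import *
delta(566.1+66.5*.8957,284.2-66.5*.4446,122,63.6)"
```

```text
t: 6.45
position: [564.4, 283.4, 125.4]
eef_rot: [-0.0, 0.229, 0.973, -0.0]
contact_force: [0.5, -0.6, -0.0]
gripper_width: 0.002
finger_force: 0.0
d [-67.7   1.5   3.4] w [-0.     -0.0001 -0.001 ] pos [564.4 283.4 125.4] F [ 0.5 -0.6 -0. ] j6 -0.75 t 6.45 grip 0.002 0.0
```

```bash
python3 -m inch '[{"x":-5,"y":0,"z":3,"ax":0,"ay":0,"az":0},{"x":-12,"y":0,"z":3,"ax":0,"ay":0,"az":0},{"x":-20,"y":0,"z":3,"ax":0,"ay":0,"az":0},{"x":-28,"y":0,"z":3,"ax":0,"ay":0,"az":0},{"x":-36,"y":0,"z":3,"ax":0,"ay":0,"az":0},{"x":-44,"y":0,"z":3,"ax":0,"ay":0,"az":0},{"x":-52,"y":0,"z":3,"ax":0,"ay":0,"az":0},{"x":-58,"y":0,"z":3,"ax":0,"ay":0,"az":0},{"x":-62,"y":0,"z":3,"ax":0,"ay":0,"az":0},{"x":-64,"y":0,"z":3,"ax":0,"ay":0,"az":0},{"x":-64,"y":0,"z":3,"ax":0,"ay":0,"az":0}]'
python3 -m inch '[{"x":-1,"y":0,"z":0,"ax":0,"ay":0,"az":0},{"x":-2,"y":0,"z":0,"ax":0,"ay":0,"az":0},{"x":-2,"y":0,"z":0,"ax":0,"ay":0,"az":0}]'
```

```text
t: 7.37
position: [621.9, 255.4, 122.9]
eef_rot: [0.0, 0.229, 0.974, 0.0]
contact_force: [-1.8, 1.5, 2.5]
gripper_width: 0.005
finger_force: 1.2
t: 7.62
position: [623.2, 254.8, 122.8]
eef_rot: [-0.0, 0.228, 0.974, 0.0]
contact_force: [-3.3, 1.3, 3.5]
gripper_width: -0.0
finger_force: 2.3
```

```bash
python3 -m inch '[{"x":-1,"y":0,"z":0,"ax":0,"ay":0,"az":0},{"x":-2,"y":0,"z":0,"ax":0,"ay":0,"az":0},{"x":-2,"y":0,"z":0,"ax":0,"ay":0,"az":0}]'
python3 -m inch '[{"x":-1,"y":0,"z":0,"ax":0,"ay":0,"az":0},{"x":-2,"y":0,"z":0,"ax":0,"ay":0,"az":0},{"x":-2,"y":0,"z":0,"ax":0,"ay":0,"az":0}]'
```

```text
t: 7.87
position: [624.0, 254.4, 122.8]
eef_rot: [-0.001, 0.228, 0.974, 0.0]
contact_force: [-10.2, 3.9, 7.1]
gripper_width: 0.002
finger_force: 5.6
t: 8.12
position: [624.1, 254.3, 122.8]
eef_rot: [-0.003, 0.228, 0.974, -0.0]
contact_force: [-20.4, 8.3, 11.6]
gripper_width: 0.005
finger_force: 10.7
```

```bash
python3 -m inch '[{"x":4,"y":0,"z":0,"ax":0,"ay":0,"az":0},{"x":10,"y":0,"z":0,"ax":0,"ay":0,"az":0},{"x":10,"y":0,"z":-30,"ax":0,"ay":0,"az":0},{"x":10,"y":0,"z":-65,"ax":0,"ay":0,"az":0},{"x":10,"y":-35,"z":-85,"ax":0,"ay":0,"az":0},{"x":10,"y":-75,"z":-85,"ax":0,"ay":0,"az":0},{"x":10,"y":-115,"z":-85,"ax":0,"ay":0,"az":0},{"x":10,"y":-155,"z":-85,"ax":0,"ay":0,"az":0},{"x":10,"y":-195,"z":-85,"ax":0,"ay":0,"az":0},{"x":10,"y":-215,"z":-85,"ax":0,"ay":0,"az":0},{"x":10,"y":-215,"z":-85,"ax":0,"ay":0,"az":0}]' 0.9
python3 - <<'E'
from h import *
from rig import *
ims=[]
for n in("top","scene"):
    c=read_camera(n);np.savez(n+"2.npz",**c);P=cloud(c);H=hsv(c);h,s,v=[H[...,i] for i in range(3)]
    th=np.radians(-26.4);d=P-[585.8,274.4,0];X=d[...,0]*np.cos(th)+d[...,1]*np.sin(th);Y=-d[...,0]*np.sin(th)+d[...,1]*np.cos(th);Z=P[...,2]
    r=((h<6)|(h>174))&(s>130)&(abs(Y)<50)&(X>-20)&(X<80)&(Z>115);print(n,"lug X",np.percentile(X[r],[3,50,97]) if r.any() else 0)
    b=(X>-77)&(X<-10)&(abs(Y)<50)&(Z>83)&(Z<97);print(n,"top y",np.percentile(Y[b],[3,50,97]),"x",np.percentile(X[b],[3,97]))
    q=(X>-77)&(X<-5)&(abs(Y)<50)&(Z>66)&(Z<80);print(n,"shoulder",q.sum(),"y",np.percentile(Y[q],[3,97]),"x",np.percentile(X[q],[3,50,97]))
    print(rect(P[b]))
    im=c["frame"][110:215,145:240] if n=="top" else c["frame"][190:295,285:380]
    ims.append(cv2.resize(im[:,:,::-1],None,fx=4,fy=4,interpolation=3))
cv2.imwrite("pics/open.png",np.hstack(ims))
E
```

```text
t: 9.03
position: [520.9, 61.8, 207.7]
eef_rot: [0.0, 0.23, 0.973, -0.0]
contact_force: [1.2, 0.5, 0.8]
gripper_width: 0.718
finger_force: 0.0
top lug X [53.31562634 57.7727356  61.55904034]
top top y [-10.34087281  11.14344685  31.91565322] x [-75.65036105 -36.47934367]
top shoulder 75 y [-10.98054146  31.78089206] x [-70.09140618 -29.41191008 -22.01382084]
[540.1 309.5  45.2  40.8  63.6]
scene lug X [55.77420081 62.7498492  68.27558486]
scene top y [-12.76828692   8.34605541  28.80902813] x [-75.93665345 -31.58710541]
scene shoulder 107 y [-11.90985691  29.47875676] x [-36.53535248 -26.01653955 -17.84784112]
[535.7 293.6  70.7  46.5  63.1]
```

View pics/open.png

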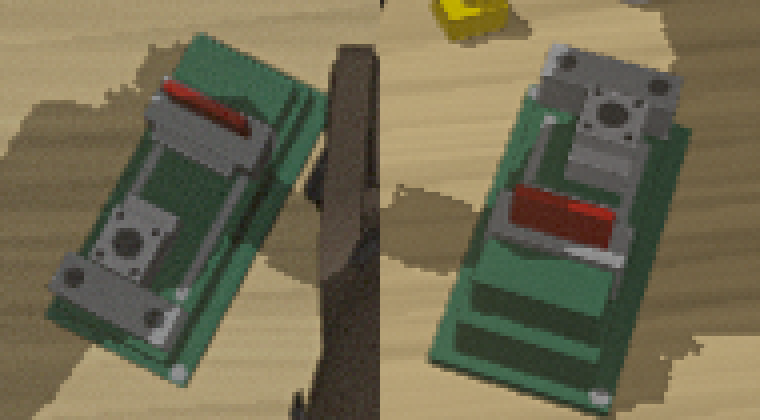

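The jaw is fully open: the red lug has moved about 54 mm towards the end stop. The block stands against the fixed jaw, at about (125,240) in the left crop. Now I go over it.

```bash
python3 -c "
from h import *
delta(542.5,306.5,206,63.6)"
```

```text
d [ 90.3 225.7   1.7] w [ 0.0007  0.0014 -0.0018] pos [522.6  64.2 207.7] F [-0.1  0.2  0.7] j6 -1.11 t 9.13 grip 0.804 0.0
```

```bash
python3 -m inch '[{"x":14,"y":35,"z":0,"ax":0,"ay":0,"az":0},{"x":28,"y":70,"z":0,"ax":0,"ay":0,"az":0},{"x":42,"y":105,"z":0,"ax":0,"ay":0,"az":0},{"x":56,"y":140,"z":0,"ax":0,"ay":0,"az":0},{"x":70,"y":175,"z":0,"ax":0,"ay":0,"az":0},{"x":84,"y":210,"z":0,"ax":0,"ay":0,"az":0},{"x":90,"y":226,"z":0,"ax":0,"ay":0,"az":0},{"x":90,"y":226,"z":0,"ax":0,"ay":0,"az":0},{"x":90,"y":226,"z":0,"ax":0,"ay":0,"az":0},{"x":90,"y":226,"z":0,"ax":0,"ay":0,"az":0}]' 0.8
python3 -c "
from h import *
delta(542.5,306.5,81,63.6)"
```

```text
t: 9.97
position: [541.9, 307.4, 206.9]
eef_rot: [-0.0, 0.228, 0.974, -0.0]
contact_force: [-0.7, -0.0, 0.9]
gripper_width: 0.797
finger_force: 0.0
d [ -0.9  -0.5 125.9] w [-0.0004 -0.0001  0.0007] pos [541.9 307.4 206.9] F [-0.7 -0.   0.9] j6 -0.7 t 9.97 grip 0.797 0.0
```

```bash
python3 -m inch '[{"x":-1,"y":-0.5,"z":35,"ax":0,"ay":0,"az":0},{"x":-1,"y":-0.5,"z":70,"ax":0,"ay":0,"az":0},{"x":-1,"y":-0.5,"z":100,"ax":0,"ay":0,"az":0},{"x":-1,"y":-0.5,"z":115,"ax":0,"ay":0,"az":0},{"x":-1,"y":-0.5,"z":123,"ax":0,"ay":0,"az":0},{"x":-1,"y":-0.5,"z":126,"ax":0,"ay":0,"az":0},{"x":-1,"y":-0.5,"z":126,"ax":0,"ay":0,"az":0},{"x":-1,"y":-0.5,"z":126,"ax":0,"ay":0,"az":0}]' 0.8 10
python3 -m inch '[{"x":0,"y":0,"z":0,"ax":0,"ay":0,"az":0},{"x":0,"y":0,"z":0,"ax":0,"ay":0,"az":0},{"x":0,"y":0,"z":0,"ax":0,"ay":0,"az":0},{"x":0,"y":0,"z":0,"ax":0,"ay":0,"az":0},{"x":0,"y":0,"z":0,"ax":0,"ay":0,"az":0},{"x":0,"y":0,"z":0,"ax":0,"ay":0,"az":0}]' 0.55 6
python3 -m inch '[{"x":0,"y":0,"z":0,"ax":0,"ay":0,"az":0},{"x":0,"y":0,"z":0,"ax":0,"ay":0,"az":0},{"x":0,"y":0,"z":0,"ax":0,"ay":0,"az":0},{"x":0,"y":0,"z":0,"ax":0,"ay":0,"az":0},{"x":0,"y":0,"z":0,"ax":0,"ay":0,"az":0}]' 0.40 6
```

```text
t: 10.63
position: [543.4, 306.4, 82.3]
eef_rot: [0.001, 0.229, 0.974, 0.001]
contact_force: [0.2, 0.7, 1.2]
gripper_width: 0.799
finger_force: 0.0
t: 11.13
position: [542.8, 306.5, 81.3]
eef_rot: [0.0, 0.228, 0.974, 0.0]
contact_force: [-0.2, 1.2, -0.6]
gripper_width: 0.553
finger_force: 0.0
t: 11.55
position: [542.8, 306.6, 81.1]
eef_rot: [0.0, 0.228, 0.974, 0.0]
contact_force: [0.2, 1.6, 0.1]
gripper_width: 0.464
finger_force: 6.0
```

```bash
python3 -m inch '[{"x":0,"y":0,"z":0,"ax":0,"ay":0,"az":0},{"x":0,"y":0,"z":0,"ax":0,"ay":0,"az":0},{"x":0,"y":0,"z":0,"ax":0,"ay":0,"az":0},{"x":0,"y":0,"z":-8,"ax":0,"ay":0,"az":0},{"x":0,"y":0,"z":-20,"ax":0,"ay":0,"az":0},{"x":0,"y":0,"z":-40,"ax":0,"ay":0,"az":0},{"x":0,"y":0,"z":-65,"ax":0,"ay":0,"az":0},{"x":0,"y":0,"z":-90,"ax":0,"ay":0,"az":0},{"x":0,"y":0,"z":-110,"ax":0,"ay":0,"az":0},{"x":0,"y":0,"z":-120,"ax":0,"ay":0,"az":0},{"x":0,"y":0,"z":-120,"ax":0,"ay":0,"az":0},{"x":0,"y":0,"z":-120,"ax":0,"ay":0,"az":0}]' 0.40 13
python3 -c "
from h import *
delta(543.5-2*.979,-272.5+2*.204,200,78.2)"
```

```text
t: 12.55
position: [542.5, 306.3, 201.1]
eef_rot: [0.0, 0.228, 0.974, 0.0]
contact_force: [0.6, 0.1, -3.9]
gripper_width: 0.463
finger_force: 13.0
d [-256.4 -518.5    1.1] w [ 1.000e-04  1.000e-04 -2.548e-01] pos [542.5 306.3 201.1] F [ 0.6  0.1 -3.9] j6 -0.7 t 12.55 grip 0.463 13.0
```

```bash
python3 -m inch '[{"x":-5,"y":-10,"z":0,"ax":0,"ay":0,"az":-0.005},{"x":-15,"y":-30,"z":0,"ax":0,"ay":0,"az":-0.015},{"x":-29,"y":-59,"z":0,"ax":0,"ay":0,"az":-0.03},{"x":-44,"y":-89,"z":0,"ax":0,"ay":0,"az":-0.045},{"x":-59,"y":-119,"z":0,"ax":0,"ay":0,"az":-0.06},{"x":-74,"y":-149,"z":0,"ax":0,"ay":0,"az":-0.08},{"x":-89,"y":-179,"z":0,"ax":0,"ay":0,"az":-0.1},{"x":-104,"y":-209,"z":0,"ax":0,"ay":0,"az":-0.12},{"x":-118,"y":-239,"z":0,"ax":0,"ay":0,"az":-0.14},{"x":-133,"y":-269,"z":0,"ax":0,"ay":0,"az":-0.16},{"x":-148,"y":-299,"z":0,"ax":0,"ay":0,"az":-0.18},{"x":-163,"y":-329,"z":0,"ax":0,"ay":0,"az":-0.2},{"x":-178,"y":-359,"z":0,"ax":0,"ay":0,"az":-0.22},{"x":-193,"y":-389,"z":0,"ax":0,"ay":0,"az":-0.24},{"x":-207,"y":-419,"z":0,"ax":0,"ay":0,"az":-0.255},{"x":-222,"y":-449,"z":0,"ax":0,"ay":0,"az":-0.255},{"x":-237,"y":-479,"z":0,"ax":0,"ay":0,"az":-0.255},{"x":-248,"y":-502,"z":0,"ax":0,"ay":0,"az":-0.255},{"x":-254,"y":-514,"z":0,"ax":0,"ay":0,"az":-0.255},{"x":-256.4,"y":-518.5,"z":0,"ax":0,"ay":0,"az":-0.255}]'
python3 -m inch '[{"x":0,"y":0,"z":0,"ax":0,"ay":0,"az":0},{"x":0,"y":0,"z":0,"ax":0,"ay":0,"az":0}]'
python3 -c "
from h import *
delta(543.5-2*.979,-272.5+2*.204,39,78.2)"
```

```text
t: 14.22
position: [540.8, -274.0, 199.7]
eef_rot: [-0.001, 0.104, 0.995, 0.0]
contact_force: [-0.6, -0.6, -3.8]
gripper_width: 0.464
finger_force: 13.0
t: 14.38
position: [541.5, -271.0, 200.5]
eef_rot: [-0.001, 0.103, 0.995, 0.001]
contact_force: [0.6, 0.7, -3.1]
gripper_width: 0.464
finger_force: 13.0
d [ -0.5  -1.2 161.4] w [ 0.0009 -0.0014  0.0004] pos [ 541.5 -271.   200.5] F [ 0.6  0.7 -3.1] j6 -1.94 t 14.38 grip 0.464 13.0
```

```bash
python3 -m inch '[{"x":0,"y":-1,"z":15,"ax":0,"ay":0,"az":0},{"x":0,"y":-1,"z":40,"ax":0,"ay":0,"az":0},{"x":0,"y":-1,"z":68,"ax":0,"ay":0,"az":0},{"x":0,"y":-1,"z":96,"ax":0,"ay":0,"az":0},{"x":0,"y":-1,"z":120,"ax":0,"ay":0,"az":0},{"x":0,"y":-1,"z":136,"ax":0,"ay":0,"az":0},{"x":0,"y":-1,"z":146,"ax":0,"ay":0,"az":0},{"x":0,"y":-1,"z":150,"ax":0,"ay":0,"az":0},{"x":0,"y":-1,"z":150,"ax":0,"ay":0,"az":0},{"x":0,"y":-1,"z":150,"ax":0,"ay":0,"az":0}]'
python3 - <<'E'
from h import *
from rig import *
delta(543.5-2*.979,-272.5+2*.204,38,78.2)
c=read_camera("scene");np.savez("scene3.npz",**c);a=cv2.resize(c["frame"][205:285,80:210,::-1],None,fx=6,fy=6,interpolation=3);cv2.imwrite("pics/place.png",a)
E
```

```text
t: 15.22
position: [542.1, -272.7, 52.0]
eef_rot: [0.0, 0.102, 0.995, -0.0]
contact_force: [-1.4, -0.0, -4.0]
gripper_width: 0.461
finger_force: 13.0
d [ 0.7  0.4 14. ] w [-0.0003  0.001   0.0008] pos [ 542.1 -272.7   52. ] F [-1.4 -0.  -4. ] j6 -1.94 t 15.22 grip 0.461 13.0
```

View pics/place.png

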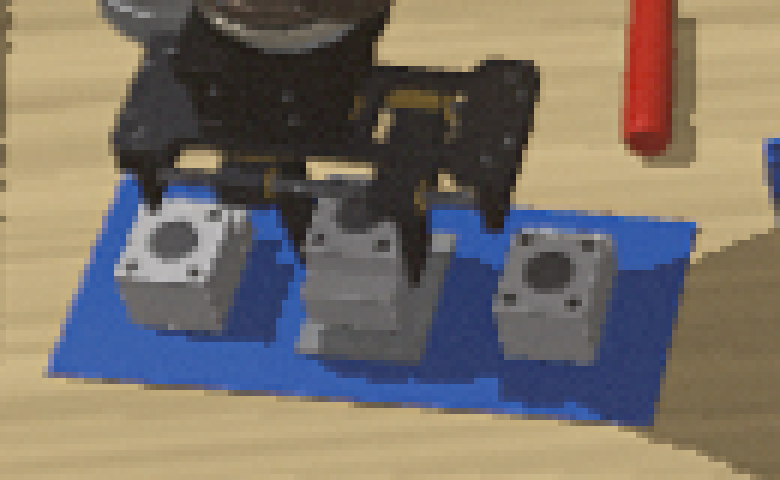

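The block hangs level and aligned just above the pad, at about (360,280) in the crop. The gripper is clear of both neighbours.

```bash
python3 -m inch '[{"x":0.5,"y":0.5,"z":4,"ax":0,"ay":0,"az":0},{"x":0.5,"y":0.5,"z":8,"ax":0,"ay":0,"az":0},{"x":0.5,"y":0.5,"z":11,"ax":0,"ay":0,"az":0},{"x":0.5,"y":0.5,"z":12.5,"ax":0,"ay":0,"az":0},{"x":0.5,"y":0.5,"z":13,"ax":0,"ay":0,"az":0},{"x":0.5,"y":0.5,"z":13,"ax":0,"ay":0,"az":0}]'
```

```text
t: 15.77
position: [541.2, -272.3, 38.1]
eef_rot: [-0.0, 0.103, 0.995, 0.0]
contact_force: [-0.4, -0.7, -2.6]
gripper_width: 0.464
finger_force: 13.0
```

```bash
python3 -m inch '[{"x":0,"y":0,"z":0.5,"ax":0,"ay":0,"az":0},{"x":0,"y":0,"z":1,"ax":0,"ay":0,"az":0},{"x":0,"y":0,"z":1,"ax":0,"ay":0,"az":0}]'
```

```text
t: 16.02
position: [541.2, -272.3, 38.1]
eef_rot: [0.0, 0.103, 0.995, -0.0]
contact_force: [-3.7, 1.7, 8.7]
gripper_width: 0.463
finger_force: 13.0
```

The upward force shows the block is on the pad. I release it, then rise.

```bash
python3 -m inch '[{"x":0,"y":0,"z":-0.5,"ax":0,"ay":0,"az":0},{"x":0,"y":0,"z":-1,"ax":0,"ay":0,"az":0},{"x":0,"y":0,"z":-1,"ax":0,"ay":0,"az":0},{"x":0,"y":0,"z":-1,"ax":0,"ay":0,"az":0},{"x":0,"y":0,"z":-1,"ax":0,"ay":0,"az":0},{"x":0,"y":0,"z":-10,"ax":0,"ay":0,"az":0},{"x":0,"y":0,"z":-35,"ax":0,"ay":0,"az":0},{"x":0,"y":0,"z":-70,"ax":0,"ay":0,"az":0},{"x":0,"y":0,"z":-110,"ax":0,"ay":0,"az":0},{"x":0,"y":0,"z":-150,"ax":0,"ay":0,"az":0},{"x":35,"y":0,"z":-180,"ax":0,"ay":0,"az":0},{"x":75,"y":0,"z":-180,"ax":0,"ay":0,"az":0},{"x":105,"y":0,"z":-180,"ax":0,"ay":0,"az":0},{"x":105,"y":0,"z":-180,"ax":0,"ay":0,"az":0},{"x":105,"y":0,"z":-180,"ax":0,"ay":0,"az":0}]' 0.6
python3 - <<'E'
from h import *
from rig import *
for n in("top","scene"):
    c=read_camera(n);P=cloud(c);H=hsv(c);h,s,v=[H[...,i] for i in range(3)];Z=P[...,2]
    m=box(P,500,590,-310,-235)&(Z>40)&(Z<54);print(n,"block full top",m.sum(),rect(P[m]) if m.sum()>5 else 0,np.median(Z[m]))
    if n=="scene":
        q=box(P,500,600,-320,-225)&(Z>26)&(Z<36);print("shoulder",q.sum(),rect(P[q]))
        cv2.imwrite("pics/end.png",c["frame"][:,:,::-1])
print(get_obs()["contact_force"],get_obs()["position"])
E
```

```text
t: 17.27
position: [437.6, -250.8, 218.4]
eef_rot: [0.001, 0.103, 0.995, -0.0]
contact_force: [0.4, 1.1, 1.0]
gripper_width: 0.602
finger_force: 0.0
top block full top 119 [ 544.6 -271.4   44.1   28.8   73.3] 47.7845287207781
scene block full top 229 [ 538.9 -273.8   45.6   49.2   75.8] 46.426091599291794
shoulder 102 [ 549.8 -275.1   43.4   57.3   77.5]
[ 0.0458785  -0.60517793  0.52472485] [ 439.11999123 -251.25936161  217.68471044]
```

View pics/end.png

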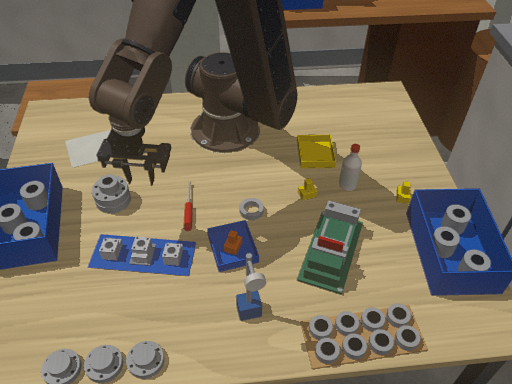

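The final picture shows the block upright on the pad at (142,250), the chock in the tray at (233,242), the jaw open at (330,243), and nothing else disturbed. In this view the block is about 2 mm from the pad centre.

```bash
python3 -c "
from rig import *
print(sign_off())"
```

```text
the job is handed in; nothing more can be done
None
```

I handed the job in at about 17 s of the 70 s: the chock is in the blue tray, the jaw is fully open, and the block stands about 2 mm off the pad's centre by the last picture; the judge's result was not shown.

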